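# Collect the centring rings and hold the store box open

### The job

Help put away two loose vacuum centring rings: drop each of the two into the round steel dish from just above it and let go. Then raise the sprung lid of the blue store box by its red grip to about 50 degrees from closed and finish while still holding it there, so that a colleague can tip the dish into the box. Leave the dish standing where it is and leave the dropper bottle, the pipe elbow and the cork ring alone.

Things in the scene. Friction and masses are not known exactly. Their poses are not given: they have to be found in the camera images.
- ring_a: first loose centring ring for vacuum pipes: bright metal ring with a black rubber rim, outer diameter 39 mm, 8 mm high, lying flat on the table; origin at the centre of its underside
- ring_b: second loose centring ring, identical to ring_a
- dish: round shallow steel dish, open at the top, loose (about 0.25 kg): 106 mm across the rim, 18 mm high, flat floor 2 mm thick and about 80 mm across, walls flaring outwards; origin at the centre of its underside
- store_box: blue box fixed to the table, 140 mm deep (its x), 180 mm wide (its y), 80 mm high, aluminium lid overhanging by 3 mm, red grip in front; origin at the centre of its underside; its x axis points level from the front (grip side, towards the robot) to the hinge at the rear, z up. The clamp and ring inside stay there
- lid_hinge (a point): the middle of the hinge line, on the rear top edge of the store box, 73 mm behind the box's centre and 80 mm above the table; the hinge line runs along the box's y axis
- lid_grip (a point): centre of the red grip: a round bar along the box's y axis, 20 mm in diameter, 24 mm long, on a black arm (14 mm wide, 8 mm thick) 32 mm out from the lid's front edge. Lid closed: 178 mm in front of the hinge line, 85 mm above the table; it circles round the hinge line. Pinch it from above by its two end faces (fingers closing along the box's y axis); it may turn between the fingers
- lid (a joint): angle of the lid in rad: 0 closed, growing as the front edge rises, stop at 1.5; 0.873 is 50 degrees. Lid 0.2 kg; gravity and a spring close it from any angle (about 0.3 N m about the hinge, under 2 N at the grip), and it falls shut when released
- dropper_bottle: bystander: white dropper bottle with a black cap, 32 mm in diameter, 84 mm high, standing; origin at the centre of its underside
- elbow: bystander: metal vacuum pipe elbow, 40 x 78 x 82 mm; origin at the centre of its underside
- cork_ring: bystander: cork ring, 74 mm in diameter, 30 mm high, lying flat; origin at the centre of its underside
There are look-alikes about, which are no part of the job. Leave any pink look-alike of the ring_b alone.

How it is judged:
By the outcome, as a careful person would: the job done as asked, in the order asked, and still so for the second after the job is handed in, while the arm keeps its last pose, push and grip.
It also fails if it takes over 59 s, if anything falls off the work surface, if the arm or the gripper's body presses on something with over 40 N, if the wrist force passes 120 N, or if a joint passes its speed limit or range.

### The arm

A 6-joint arm with a two-finger parallel gripper is mounted at the origin on a cart in front of the work surface, level with it; the furniture and walls round the work are solid. World frame = base frame: x ahead of the robot, y to its left, z up, the work surface at z = 0. Lengths are in m, angles in rad, forces in N, time in s.
With the tool pointing down it reaches from about 0.325 to 0.775 m from the base axis. Payload 5.5 kg.
Tool frame: the origin (TCP) lies at the very end of the fingers, on their centre line; the grasp point (between the pads) lies 19 mm behind it; z points along the fingers, y is the line along which they close (so a half turn about z gives the same grasp; the last joint's range is limited). The gripper opens to 85 mm and grips with 20 to 120 N. Pads are 22 mm wide; open, the fingers measure 114 mm over their backs; the gripper's body (76 mm by 85 mm) begins 54 mm behind the grasp point. The pads swing forward as they close: fully open they stand 13 mm farther back than shut.
Start: joints at [-1.17, 0.091, 1.231, -0, 1.82, -0.057], TCP at [0.265, -0.538, 0.231] pointing down, gripper open.
Joint ranges: [-2.87, 2.87], [-0.86, 2.18], [0.17, 2.46], [-1.51, 4.65], [0.06, 2.69], [-2.65, 2.65]. Speed limits (rad/s): [2.57, 2.57, 3.01, 3.14, 3.14, 3.14].

### API

Orientations are given as a unit quaternion [x, y, z, w].
In Python, from cell import sensors, snapshot, camera_model, bot gives the robot as it stands.
- The arm moves only by the tool move_arm, never from a script. Its argument "motion" is a list of rows, each an object of numbers: "tx", "ty", "tz": the shift along the tool's x, y, z each as a share of 0.2 m, from -1 to 1; "ax", "ay", "az": the turn, a rotation vector about the tool's x, y, z each as a share of 360 degrees, from -1 to 1; "jaw": the gripper command: -1 is fully open, 1 is shut, values between are in proportion. A call has 1 to 12 rows; each row is the pose to reach, as a shift and turn from the pose commanded when the call began, along the tool's axes at that moment, turning the shorter way round; what a row does not reach only later rows make up. A row lasts 1/8 s, in which the tool goes at most 62.5 mm and 10.7 degrees, less where a joint would pass 70% of its speed; a pose out of reach is approached as far as the arm can. A call with a number of a shift or a turn outside -1 to 1 is refused whole. A call with a gripper value outside its range is refused whole. The fingers move at their own pace and stop on an object; the grip force is fixed at half the most. Time passes only in rows, so rows that repeat a pose let the fingers close. It gives the time, the measured TCP pose, the force, the opening and the grip force at its end, in the units of the state.
- sensors.get_state(): the state, without advancing time (a new reading comes with each control period).
- snapshot(name): name is "side" or "top"; returns the picture (420x560x3 uint8, blue, green, red); there is no depth.
- camera_model(name): a dict with "mtx" (3x3 intrinsics, pixels), "position" and "attitude" of the camera in the world. Camera axes: x right, y up, looking along -z (the intrinsics and any distortion apply to the point x, -y, -z); pixel columns grow to the right and rows downward; lengths in m; the calibration is good to about 2 mm. A picture is of the moment at which its call begins. camera_model takes no time and is no camera call.
- bot.sign_off(): hands the job in; it is judged then, once.
The state is a dict: "time_s": time; "joints": joint angles; "joint_vel": joint speeds; "joint_efforts": joint torques, N m; "tool_pos": TCP position; "eef_rot": TCP orientation; "force": force on the tool from outside, world axes, zero at the start; "ft_torque": the same for the moment, N m; "opening": opening from 0.0 (shut) to 1.0 (fully open); "finger_force": force on a finger pad.
Only numpy, scipy, OpenCV 4.12 (cv2) and the standard library are available. Lean on these libraries where they do the work, as an engineer would, in place of code of your own. Each camera call takes 0.05 s, during which the arm holds its last target. There are 200 camera calls.

## Working session

There is one attempt and no reset: what is moved stays moved. The work goes in short steps, Python scripts to look and compute and a tool call to move; the robot and the scene stay as the last step left them, time stands still between calls to the robot, and variables do not carry over. Pictures are saved under pics/ and viewed, at most 10 in all, crops included, and the job is handed in when it is done.

Besides the shell and the picture viewer there is one more tool, called after "Call:" as a command line: name --argument value ..., lists and objects as JSON in quotes. move_arm: Moves the arm, as the interface text tells. Its arguments: {"type":"object","properties":{"motion":{"type":"array"}},"required":["motion"]}

```bash
ls; mkdir -p pics
python3 - <<'E'
from cell import sensors, snapshot, camera_model
import cv2
for n in("side","top"):
    cv2.imwrite(f"pics/{n}0.png",cv2.resize(snapshot(n),(784,588),interpolation=cv2.INTER_CUBIC)); print(n,camera_model(n))
print(sensors.get_state())
E
```

```text
pics
side {'mtx': array([[459.10528416,   0.        , 280.52741447],
       [  0.        , 459.10528416, 215.2645258 ],
       [  0.        ,   0.        ,   1.        ]]), 'position': array([ 0.50614992, -1.1060431 ,  0.51608998]), 'attitude': array([ 0.57293671, -0.00793007,  0.00964655,  0.81950447])}
top {'mtx': array([[420.47154687,   0.        , 279.00867355],
       [  0.        , 420.47154687, 213.31025031],
       [  0.        ,   0.        ,   1.        ]]), 'position': array([0.45049113, 0.03094631, 1.4407804 ]), 'attitude': array([ 0.01976966, -0.01584645, -0.70048972,  0.71321259])}
{'time_s': 0.1, 'joints': array([-1.16972689e+00,  9.18057746e-02,  1.23180987e+00,  4.69338008e-07,
        1.81981173e+00, -5.66589382e-02]), 'joint_vel': array([-0.00017141, -0.00090263, -0.00306703, -0.00012645,  0.00114642,
        0.00045683]), 'joint_efforts': array([ 1.75294048e-03, -4.60215175e+01, -4.19218612e+01, -3.99775172e-05,
        1.06468314e-02, -2.10003833e-05]), 'tool_pos': array([ 0.26506269, -0.53797781,  0.23022558]), 'eef_rot': array([ 9.73924284e-01,  2.26871433e-01, -1.56970832e-04, -9.03832679e-04]), 'force': array([ 0.1200781 , -0.48429965,  0.01115588]), 'ft_torque': array([ 0.0331784 , -0.05102198,  0.01513196]), 'finger_force': 0.0, 'opening': 0.997104757091985}
```

View pics/top0.png

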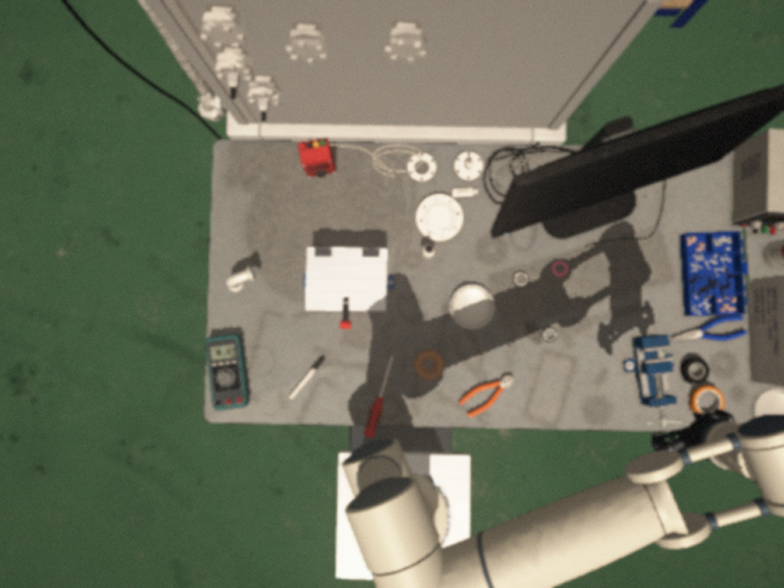

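View pics/side0.png

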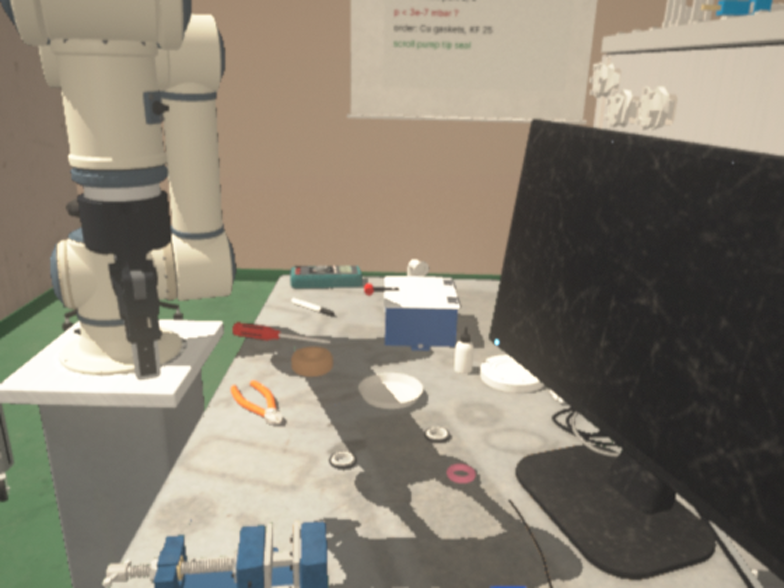

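Candidates in the top view:
- Rings: bright rings at (520,279) and (549,334). The pink ring at (560,268) is the look-alike. The white flanges at (422,166) and (468,165) and the black/orange rings at (694,368) and (707,400) are too big and in the wrong places.
- Dish: the steel one at (471,305). The white plate is at (439,217).
- Red grip at (346,324), box lid at (306–388, 248–312), bottle at (428,245), elbow at (241,278), cork ring at (428,364).

I choose the two bright rings and the steel dish, and will check them in a close crop.

```bash
cat > h.py <<'E'
import numpy as np,cv2
from scipy.spatial.transform import Rotation as R
from cell import camera_model
def pix2w(n,u,v,z):
    m=camera_model(n);K=m["mtx"];d=np.array([(u-K[0,2])/K[0,0],-(v-K[1,2])/K[1,1],-1])
    d=R.from_quat(m["attitude"]).apply(d);p=np.array(m["position"]);return p+d*(z-p[2])/d[2]
def w2pix(n,P):
    m=camera_model(n);c=R.from_quat(m["attitude"]).inv().apply(np.array(P)-m["position"])
    K=m["mtx"];return np.array([K[0,2]+K[0,0]*c[0]/-c[2],K[1,2]+K[1,1]*-c[1]/-c[2]])
E
python3 - <<'E'
from h import *
from cell import snapshot
s=1.4
for nm,n,u,v,z in [("r1","top",520,279,.006),("r1","side",437,434,.006),("r2","top",549.5,334,.006),("r2","side",342,459,.006),("pink","side",461,474,.006),("dish","top",471.5,305.5,.018),("dish","side",391,390,.018),("grip","top",346,324,.09),("grip","side",369,289,.085),("lidFL","top",305,310,.083),("lidFR","top",388,312,.083),("lidRL","top",307,248,.083),("lidRR","top",388,248,.083),("bottle","top",428,245,.08),("cork","top",428,364,.03),("plate","top",439,217,.01)]:
    print(nm,n,pix2w(n,u/s,v/s,z).round(4))
a=snapshot("top")
b=snapshot("side")
A=cv2.resize(a[170:260,300:420],(800,600),interpolation=cv2.INTER_CUBIC)[:, :]
A=cv2.resize(a[160:260,300:430],(780,600),interpolation=cv2.INTER_CUBIC)
B=cv2.resize(b[240:350,230:350],(390,357),interpolation=cv2.INTER_CUBIC)
C=cv2.resize(a[165:245,205:305],(390,312),interpolation=cv2.INTER_CUBIC)
D=cv2.resize(a[160:260,300:410],(400,364),interpolation=cv2.INTER_CUBIC)
o=np.zeros((600,800,3),np.uint8)
A=cv2.resize(a[170:255,300:410],(440,340),interpolation=cv2.INTER_CUBIC);o[:340,:440]=A
B=cv2.resize(b[255:345,230:350],(360,270),interpolation=cv2.INTER_CUBIC);o[:270,440:]=B
C=cv2.resize(a[170:235,205:305],(400,260),interpolation=cv2.INTER_CUBIC);o[340:,:400]=C
D=cv2.resize(b[190:255,250:340],(360,260),interpolation=cv2.INTER_CUBIC);o[340:,440:]=D
cv2.imwrite("pics/crop1.png",o)
E
```

```text
r1 top [ 0.5764 -0.2755  0.006 ]
r1 side [ 0.5785 -0.2784  0.006 ]
r2 top [ 0.4436 -0.348   0.006 ]
r2 side [ 0.4433 -0.3487  0.006 ]
pink side [ 0.6049 -0.3768  0.006 ]
dish top [ 0.509  -0.1563  0.018 ]
dish side [ 0.509  -0.1667  0.018 ]
grip top [0.4585 0.1403 0.09  ]
grip side [0.4593 0.1436 0.085 ]
lidFL top [0.4891 0.2363 0.083 ]
lidFR top [0.4879 0.0446 0.083 ]
lidRL top [0.6331 0.2353 0.083 ]
lidRR top [0.6364 0.0473 0.083 ]
bottle top [ 0.6454 -0.0455  0.08  ]
cork top [ 0.367  -0.0526  0.03  ]
plate top [ 0.7249 -0.0754  0.01  ]
```

View pics/crop1.png

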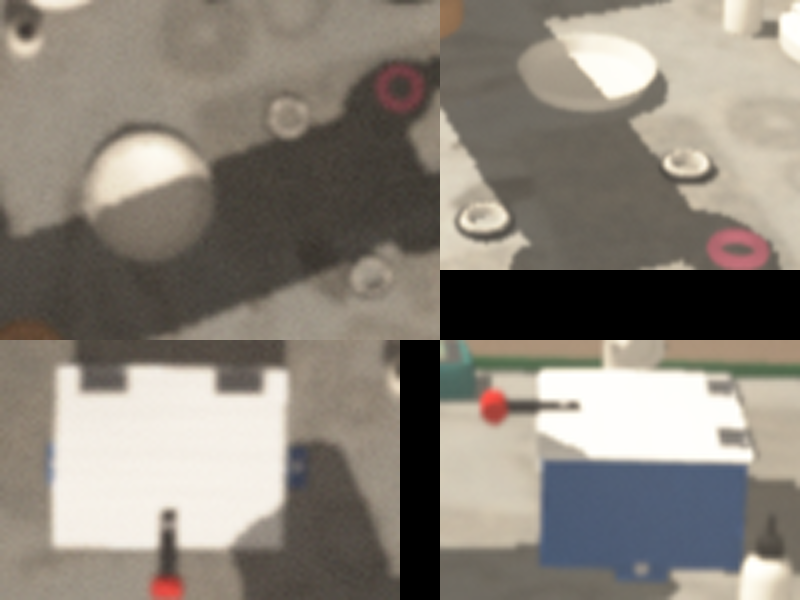

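```bash
python3 - <<'E'
from h import *
from cell import sensors
for z in (.05,.1,.15,.2,.25,.3,.35,.4,.45,.5,.55): print(z,[pix2w(n,u/1.4,v/1.4,z)[:2].round(3) for n,u,v in(("side",535,120),("side",497,345),("top",493,236),("top",512,188))])
cat=0
E
cat >> h.py <<'E'
def go(x,y,z,yaw=0.):
    from cell import sensors
    s=sensors.get_state();r=R.from_quat(s["eef_rot"]);d=np.array([x,y,z])-s["tool_pos"]
    t=R.from_euler('z',yaw,degrees=True)*R.from_quat([1,0,0,0])
    print(s["time_s"],s["tool_pos"].round(4),s["opening"],"shift",(r.inv().apply(d)/.2).round(3),"turn",((r.inv()*t).as_rotvec()/(2*np.pi)).round(4))
E
python3 -c "
from h import *
go(.4435,-.348,.12)"
```

```text
0.05 [array([1.885, 5.509]), array([ 0.698, -0.046]), array([ 0.674, -0.201]), array([ 0.79 , -0.245])]
0.1 [array([1.737, 4.8  ]), array([ 0.677, -0.16 ]), array([ 0.666, -0.193]), array([ 0.778, -0.236])]
0.15 [array([1.589, 4.09 ]), array([ 0.657, -0.273]), array([ 0.658, -0.185]), array([ 0.766, -0.226])]
0.2 [array([1.441, 3.38 ]), array([ 0.636, -0.387]), array([ 0.65 , -0.176]), array([ 0.753, -0.216])]
0.25 [array([1.293, 2.671]), array([ 0.616, -0.501]), array([ 0.642, -0.168]), array([ 0.741, -0.206])]
0.3 [array([1.145, 1.961]), array([ 0.595, -0.615]), array([ 0.634, -0.16 ]), array([ 0.729, -0.196])]
0.35 [array([0.997, 1.251]), array([ 0.574, -0.728]), array([ 0.626, -0.151]), array([ 0.717, -0.186])]
0.4 [array([0.849, 0.542]), array([ 0.554, -0.842]), array([ 0.618, -0.143]), array([ 0.705, -0.176])]
0.45 [array([ 0.702, -0.168]), array([ 0.533, -0.956]), array([ 0.61 , -0.134]), array([ 0.692, -0.166])]
0.5 [array([ 0.554, -0.878]), array([ 0.513, -1.069]), array([ 0.602, -0.126]), array([ 0.68 , -0.156])]
0.55 [array([ 0.406, -1.587]), array([ 0.492, -1.183]), array([ 0.594, -0.118]), array([ 0.668, -0.146])]
0.2 [ 0.2651 -0.5381  0.2305] 0.9996590135481449 shift [ 1.22  -0.458  0.553] turn [-0.0002  0.      0.0729]
```

Call:
move_arm --motion '[{"tx": 1,"ty": -0.458,"tz": 0.4,"az": 0.0729,"jaw": -0.4},{"tx": 1,"ty": -0.458,"tz": 0.4,"az": 0.0729,"jaw": -0.4},{"tx": 1,"ty": -0.458,"tz": 0.4,"az": 0.0729,"jaw": -0.4},{"tx": 1,"ty": -0.458,"tz": 0.4,"az": 0.0729,"jaw": -0.4},{"tx": 1,"ty": -0.458,"tz": 0.4,"az": 0.0729,"jaw": -0.4},{"tx": 1,"ty": -0.458,"tz": 0.4,"az": 0.0729,"jaw": -0.4}]'

```text
$.motion[0]: bad value
```

```bash
python3 -c "
from h import *
go(.4435,-.348,.06)"
```

```text
0.2 [ 0.2651 -0.5381  0.2305] 0.9996590135481449 shift [ 1.22  -0.457  0.853] turn [-0.0002  0.      0.0729]
```

Call:
move_arm --motion '[{"tx": 0.98,"ty": -0.46,"tz": 0.4,"ax": 0.0,"ay": 0.0,"az": 0.073,"jaw": -0.4},{"tx": 0.98,"ty": -0.46,"tz": 0.4,"ax": 0.0,"ay": 0.0,"az": 0.073,"jaw": -0.4},{"tx": 0.98,"ty": -0.46,"tz": 0.4,"ax": 0.0,"ay": 0.0,"az": 0.073,"jaw": -0.4},{"tx": 0.98,"ty": -0.46,"tz": 0.4,"ax": 0.0,"ay": 0.0,"az": 0.073,"jaw": -0.4},{"tx": 0.98,"ty": -0.46,"tz": 0.4,"ax": 0.0,"ay": 0.0,"az": 0.073,"jaw": -0.4},{"tx": 0.98,"ty": -0.46,"tz": 0.4,"ax": 0.0,"ay": 0.0,"az": 0.073,"jaw": -0.4}]'

```text
time_s: 0.95
tool_pos: [0.4002, -0.3694, 0.1515]
eef_rot: [1.0, -0.0, -0.0, 0.0]
force: [-0.4, -0.9, -0.8]
opening: 0.698
finger_force: 0.0
```

```bash
python3 -c "
from h import *
go(.4435,-.348,.04)"
```

```text
0.95 [ 0.4002 -0.3694  0.1515] 0.6981059717945188 shift [ 0.217 -0.108  0.558] turn [ 0.0001  0.     -0.0001]
```

Call:
move_arm --motion '[{"tx": 0.217,"ty": -0.108,"tz": 0.55,"ax": 0.0,"ay": 0.0,"az": 0.0,"jaw": -0.4},{"tx": 0.217,"ty": -0.108,"tz": 0.55,"ax": 0.0,"ay": 0.0,"az": 0.0,"jaw": -0.4},{"tx": 0.217,"ty": -0.108,"tz": 0.55,"ax": 0.0,"ay": 0.0,"az": 0.0,"jaw": -0.4},{"tx": 0.217,"ty": -0.108,"tz": 0.55,"ax": 0.0,"ay": 0.0,"az": 0.0,"jaw": -0.4}]'

```text
time_s: 1.45
tool_pos: [0.4437, -0.3493, 0.0435]
eef_rot: [1.0, -0.001, 0.001, 0.001]
force: [0.1, -0.5, -0.1]
opening: 0.699
finger_force: 0.0
```

Run:
```python
from h import *
from cell import snapshot
go(.4435,-.348,.002)
b=snapshot("side");cv2.imwrite("pics/s1.png",cv2.resize(b[230:350,190:350],(800,600),interpolation=cv2.INTER_CUBIC))
```

```text
1.45 [ 0.4437 -0.3493  0.0435] 0.699356685527651 shift [-0.001 -0.007  0.207] turn [ 0.0003 -0.0002 -0.0003]
```

View pics/s1.png

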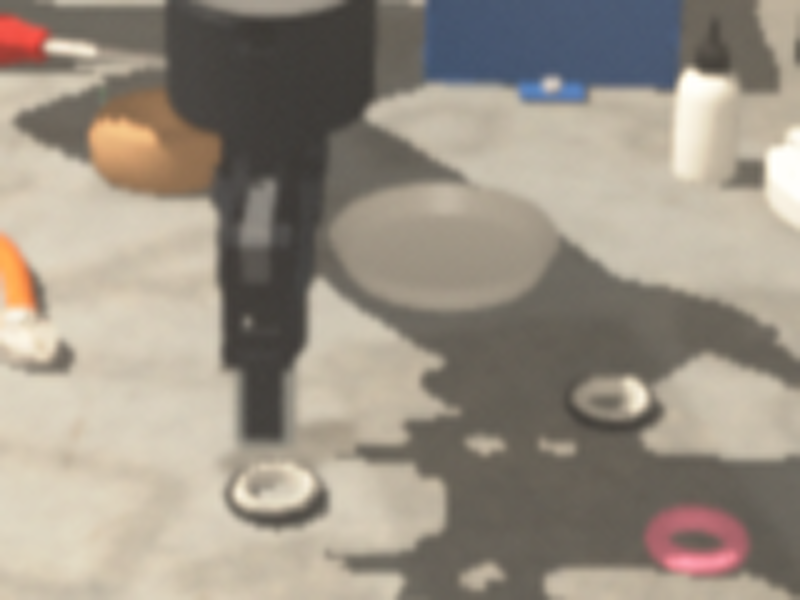

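The ring lies at crop (275,490), just under the fingers at (265,440), so the alignment is good enough to descend. The dish is at (445,245), the other ring at (612,400) and the pink one at (697,540).

Call:
move_arm --motion '[{"tx": 0.0,"ty": 0.0,"tz": 0.18,"ax": 0.0,"ay": 0.0,"az": 0.0,"jaw": -0.4},{"tx": 0.0,"ty": 0.0,"tz": 0.205,"ax": 0.0,"ay": 0.0,"az": 0.0,"jaw": -0.3},{"tx": 0.0,"ty": 0.0,"tz": 0.21,"ax": 0.0,"ay": 0.0,"az": 0.0,"jaw": -0.2},{"tx": 0.0,"ty": 0.0,"tz": 0.21,"ax": 0.0,"ay": 0.0,"az": 0.0,"jaw": -0.1}]'

```text
time_s: 2.0
tool_pos: [0.4445, -0.3485, 0.0013]
eef_rot: [1.0, -0.001, 0.001, 0.001]
force: [0.2, -0.3, 0.1]
opening: 0.549
finger_force: 0.0
```

Call:
move_arm --motion '[{"tx": 0.0,"ty": 0.0,"tz": 0.01,"ax": 0.0,"ay": 0.0,"az": 0.0,"jaw": -0.1},{"tx": 0.0,"ty": 0.0,"tz": 0.01,"ax": 0.0,"ay": 0.0,"az": 0.0,"jaw": 0.3},{"tx": 0.0,"ty": 0.0,"tz": 0.01,"ax": 0.0,"ay": 0.0,"az": 0.0,"jaw": 0.3},{"tx": 0.0,"ty": 0.0,"tz": 0.01,"ax": 0.0,"ay": 0.0,"az": 0.0,"jaw": 0.3},{"tx": 0.0,"ty": 0.0,"tz": 0.01,"ax": 0.0,"ay": 0.0,"az": 0.0,"jaw": 0.3}]'

```text
time_s: 2.62
tool_pos: [0.4446, -0.3479, -0.0008]
eef_rot: [1.0, -0.0, 0.001, 0.001]
force: [-0.6, 0.8, 6.5]
opening: 0.414
finger_force: 60.8
```

Call:
move_arm --motion '[{"tx": 0.0,"ty": 0.0,"tz": -0.2,"ax": 0.0,"ay": 0.0,"az": 0.0,"jaw": 0.3},{"tx": 0.0,"ty": 0.0,"tz": -0.4,"ax": 0.0,"ay": 0.0,"az": 0.0,"jaw": 0.3},{"tx": 0.12,"ty": -0.3,"tz": -0.4,"ax": 0.0,"ay": 0.0,"az": 0.0,"jaw": 0.3},{"tx": 0.23,"ty": -0.6,"tz": -0.4,"ax": 0.0,"ay": 0.0,"az": 0.0,"jaw": 0.3},{"tx": 0.23,"ty": -0.9,"tz": -0.4,"ax": 0.0,"ay": 0.0,"az": 0.0,"jaw": 0.3},{"tx": 0.23,"ty": -0.94,"tz": -0.3,"ax": 0.0,"ay": 0.0,"az": 0.0,"jaw": 0.3},{"tx": 0.23,"ty": -0.94,"tz": -0.22,"ax": 0.0,"ay": 0.0,"az": 0.0,"jaw": 0.3},{"tx": 0.23,"ty": -0.94,"tz": -0.22,"ax": 0.0,"ay": 0.0,"az": 0.0,"jaw": 0.3}]'

```text
time_s: 3.62
tool_pos: [0.4885, -0.1602, 0.0389]
eef_rot: [1.0, -0.001, -0.002, -0.001]
force: [0.3, 0.2, -0.4]
opening: 0.41
finger_force: 59.9
```

Run:
```python
from h import *
from cell import snapshot
go(.491,-.16,.03)
b=snapshot("side");a=snapshot("top")
o=np.hstack([cv2.resize(b[200:350,190:350],(400,375),interpolation=cv2.INTER_CUBIC),cv2.resize(a[140:290,270:430],(400,375),interpolation=cv2.INTER_CUBIC)])
cv2.imwrite("pics/s2.png",o)
```

```text
3.625 [ 0.4885 -0.1602  0.0389] 0.4103914132604074 shift [ 0.013 -0.001  0.045] turn [-0.0002  0.0006 -0.0003]
```

View pics/s2.png

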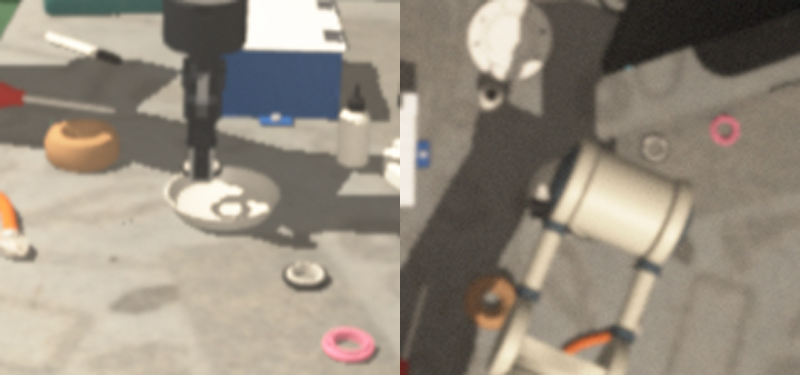

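The ring is held over the left part of the dish (side crop (202,165)), so I can release it. I'll also check the wrist housing against the monitor for the second ring.

Call:
move_arm --motion '[{"tx": 0.01,"ty": 0.0,"tz": 0.06,"ax": 0.0,"ay": 0.0,"az": 0.0,"jaw": 0.3},{"tx": 0.01,"ty": 0.0,"tz": 0.06,"ax": 0.0,"ay": 0.0,"az": 0.0,"jaw": 0.3},{"tx": 0.01,"ty": 0.0,"tz": 0.06,"ax": 0.0,"ay": 0.0,"az": 0.0,"jaw": -0.3},{"tx": 0.01,"ty": 0.0,"tz": 0.06,"ax": 0.0,"ay": 0.0,"az": 0.0,"jaw": -0.3},{"tx": 0.01,"ty": 0.0,"tz": 0.06,"ax": 0.0,"ay": 0.0,"az": 0.0,"jaw": -0.3},{"tx": 0.01,"ty": 0.0,"tz": -0.2,"ax": 0.0,"ay": 0.0,"az": 0.0,"jaw": -0.3},{"tx": 0.01,"ty": 0.0,"tz": -0.3,"ax": 0.0,"ay": 0.0,"az": 0.0,"jaw": -0.3},{"tx": 0.01,"ty": 0.0,"tz": -0.3,"ax": 0.0,"ay": 0.0,"az": 0.0,"jaw": -0.3}]'

```text
time_s: 4.72
tool_pos: [0.4931, -0.16, 0.1034]
eef_rot: [1.0, -0.0, 0.002, 0.001]
force: [-0.2, 0.9, -0.7]
opening: 0.651
finger_force: 0.0
```

Run:
```python
from h import *
for z in (.25,.35):
  print(z,[pix2w("top",270+(u-400)/2.5,140+v/2.5,z)[:2].round(3) for u,v in((585,140),(690,185),(530,230),(680,265))])
print([pix2w("top",u/1.4,v/1.4,z)[:2].round(3) for u,v,z in ((784,88,.45),(784,88,.5),(784,165,.12),(640,185,.12))])
go(.577,-.277,.1)
```

```text
0.25 [array([ 0.563, -0.146]), array([ 0.514, -0.265]), array([ 0.46 , -0.084]), array([ 0.423, -0.254])]
0.35 [array([ 0.554, -0.131]), array([ 0.509, -0.24 ]), array([ 0.459, -0.075]), array([ 0.426, -0.23 ])]
[array([ 0.873, -0.629]), array([ 0.852, -0.596]), array([ 0.836, -0.846]), array([ 0.785, -0.521])]
4.725 [ 0.4931 -0.16    0.1034] 0.651055858691187 shift [0.42  0.585 0.02 ] turn [ 0.0003 -0.0006 -0.0001]
```

Call:
move_arm --motion '[{"tx": 0.0,"ty": 0.3,"tz": 0.0,"ax": 0.0,"ay": 0.0,"az": 0.0,"jaw": -0.3},{"tx": 0.2,"ty": 0.5,"tz": 0.0,"ax": 0.0,"ay": 0.0,"az": 0.0,"jaw": -0.3},{"tx": 0.42,"ty": 0.585,"tz": 0.02,"ax": 0.0,"ay": 0.0,"az": 0.0,"jaw": -0.3},{"tx": 0.42,"ty": 0.585,"tz": 0.25,"ax": 0.0,"ay": 0.0,"az": 0.0,"jaw": -0.3},{"tx": 0.42,"ty": 0.585,"tz": 0.32,"ax": 0.0,"ay": 0.0,"az": 0.0,"jaw": -0.3},{"tx": 0.42,"ty": 0.585,"tz": 0.32,"ax": 0.0,"ay": 0.0,"az": 0.0,"jaw": -0.3}]'

```text
time_s: 5.48
tool_pos: [0.5742, -0.2757, 0.0347]
eef_rot: [1.0, -0.0, -0.002, -0.001]
force: [-0.0, -0.2, 1.3]
opening: 0.648
finger_force: 0.0
```

Run:
```python
from h import *
from cell import snapshot
go(.577,-.277,.0)
b=snapshot("side")
cv2.imwrite("pics/s3.png",cv2.resize(b[220:340,230:390],(800,600),interpolation=cv2.INTER_CUBIC))
```

```text
5.475 [ 0.5742 -0.2757  0.0347] 0.6481017238674377 shift [0.015 0.007 0.173] turn [-0.0004  0.0007 -0.0001]
```

View pics/s3.png

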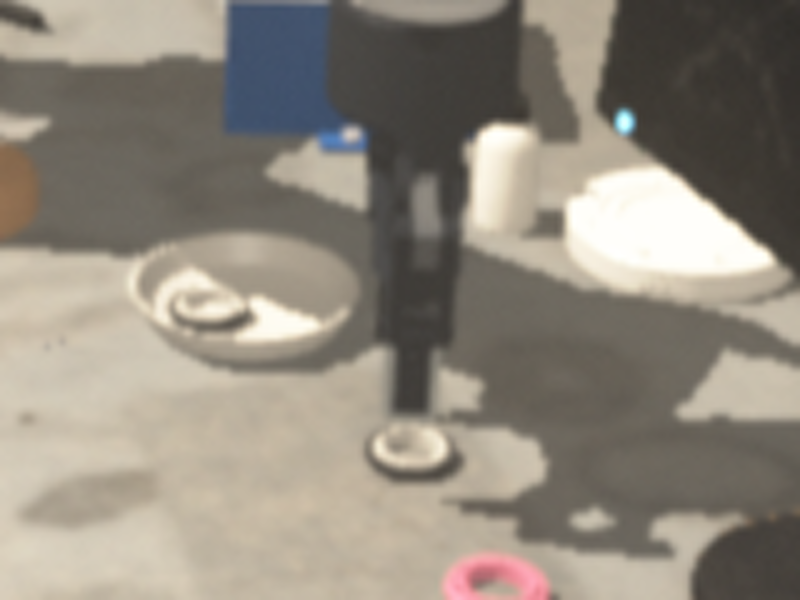

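The first ring lies in the dish at crop (210,303). The second is directly under the fingers at (412,450).

Call:
move_arm --motion '[{"tx": 0.015,"ty": 0.005,"tz": 0.13,"ax": 0.0,"ay": 0.0,"az": 0.0,"jaw": -0.2},{"tx": 0.015,"ty": 0.005,"tz": 0.165,"ax": 0.0,"ay": 0.0,"az": 0.0,"jaw": -0.1},{"tx": 0.015,"ty": 0.005,"tz": 0.17,"ax": 0.0,"ay": 0.0,"az": 0.0,"jaw": -0.1},{"tx": 0.015,"ty": 0.005,"tz": 0.17,"ax": 0.0,"ay": 0.0,"az": 0.0,"jaw": 0.3},{"tx": 0.015,"ty": 0.005,"tz": 0.17,"ax": 0.0,"ay": 0.0,"az": 0.0,"jaw": 0.3},{"tx": 0.015,"ty": 0.005,"tz": 0.17,"ax": 0.0,"ay": 0.0,"az": 0.0,"jaw": 0.3},{"tx": 0.015,"ty": 0.005,"tz": 0.17,"ax": 0.0,"ay": 0.0,"az": 0.0,"jaw": 0.3}]'

```text
time_s: 6.4
tool_pos: [0.58, -0.2785, 0.0062]
eef_rot: [1.0, -0.0, 0.002, 0.001]
force: [-0.7, -0.3, 5.9]
opening: 0.344
finger_force: 3.5
```

Call:
move_arm --motion '[{"tx": 0.0,"ty": 0.0,"tz": 0.0,"ax": 0.0,"ay": 0.0,"az": 0.0,"jaw": -0.3},{"tx": 0.0,"ty": 0.0,"tz": 0.0,"ax": 0.0,"ay": 0.0,"az": 0.0,"jaw": -0.3},{"tx": 0.0,"ty": 0.0,"tz": -0.2,"ax": 0.0,"ay": 0.0,"az": 0.0,"jaw": -0.3},{"tx": 0.0,"ty": 0.0,"tz": -0.2,"ax": 0.0,"ay": 0.0,"az": 0.0,"jaw": -0.3}]'

```text
time_s: 6.9
tool_pos: [0.5808, -0.2786, 0.0473]
eef_rot: [1.0, -0.0, 0.003, 0.002]
force: [0.1, 1.1, 0.8]
opening: 0.648
finger_force: 0.0
```

Run:
```python
from h import *
from cell import snapshot
go(.577,-.277,.0)
b=snapshot("side");a=snapshot("top")
o=np.hstack([cv2.resize(b[250:350,270:370],(400,400),interpolation=cv2.INTER_CUBIC),cv2.resize(a[150:250,320:420],(400,400),interpolation=cv2.INTER_CUBIC)])
cv2.imwrite("pics/s4.png",o)
```

```text
6.9 [ 0.5808 -0.2786  0.0473] 0.6479403566309244 shift [-0.02  -0.009  0.236] turn [ 0.0005 -0.0009 -0.0001]
```

View pics/s4.png

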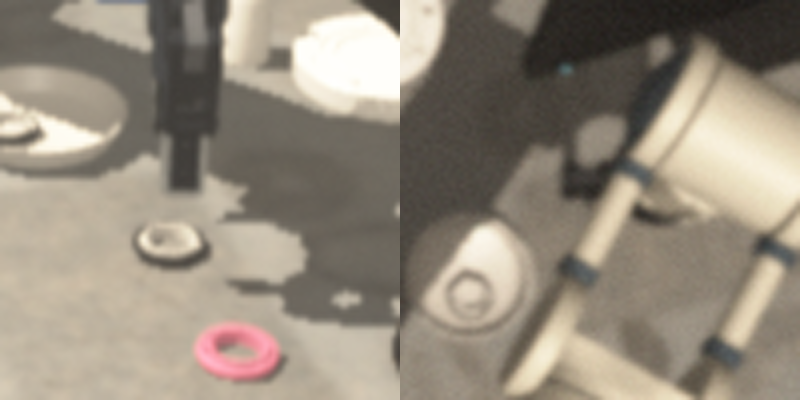

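Run:
```python
from h import *
print(pix2w("side",312.5,310.75,.006),pix2w("top",372,199.4,.006),pix2w("top",320+70/4,150+293/4,.006))
print(w2pix("side",[.5808,-.2786-.03,.05]), "finger tip front seen at",270+183/4,250+190/4)
```

```text
[ 0.57905114 -0.28122181  0.006     ] [ 0.57604056 -0.27742075  0.006     ] [ 0.4923845  -0.16048859  0.006     ]
[315.25980706 298.9436606 ] finger tip front seen at 315.75 297.5
```

Call:
move_arm --motion '[{"tx": -0.015,"ty": -0.0,"tz": 0.15,"ax": 0.0,"ay": 0.0,"az": 0.0,"jaw": -0.4},{"tx": -0.015,"ty": 0.0,"tz": 0.22,"ax": 0.0,"ay": 0.0,"az": 0.0,"jaw": -0.4},{"tx": -0.015,"ty": 0.0,"tz": 0.235,"ax": 0.0,"ay": 0.0,"az": 0.0,"jaw": -0.4},{"tx": -0.015,"ty": 0.0,"tz": 0.24,"ax": 0.0,"ay": 0.0,"az": 0.0,"jaw": -0.4}]'

```text
time_s: 7.5
tool_pos: [0.5753, -0.2773, -0.005]
eef_rot: [1.0, -0.0, -0.001, -0.0]
force: [-3.5, 1.4, 5.1]
opening: 0.7
finger_force: 2.8
```

Call:
move_arm --motion '[{"tx": 0.0,"ty": 0.0,"tz": -0.02,"ax": 0.0,"ay": 0.0,"az": 0.0,"jaw": -0.2},{"tx": 0.0,"ty": 0.0,"tz": -0.02,"ax": 0.0,"ay": 0.0,"az": 0.0,"jaw": 0.3},{"tx": 0.0,"ty": 0.0,"tz": -0.02,"ax": 0.0,"ay": 0.0,"az": 0.0,"jaw": 0.3},{"tx": 0.0,"ty": 0.0,"tz": -0.02,"ax": 0.0,"ay": 0.0,"az": 0.0,"jaw": 0.3},{"tx": 0.0,"ty": 0.0,"tz": -0.02,"ax": 0.0,"ay": 0.0,"az": 0.0,"jaw": 0.3}]'

```text
time_s: 8.12
tool_pos: [0.5764, -0.2778, 0.0002]
eef_rot: [1.0, -0.0, 0.001, 0.0]
force: [-0.9, 0.4, 5.0]
opening: 0.408
finger_force: 59.3
```

Call:
move_arm --motion '[{"tx": 0.0,"ty": 0.0,"tz": -0.2,"ax": 0.0,"ay": 0.0,"az": 0.0,"jaw": 0.3},{"tx": 0.0,"ty": 0.0,"tz": -0.35,"ax": 0.0,"ay": 0.0,"az": 0.0,"jaw": 0.3},{"tx": -0.23,"ty": -0.3,"tz": -0.35,"ax": 0.0,"ay": 0.0,"az": 0.0,"jaw": 0.3},{"tx": -0.23,"ty": -0.57,"tz": -0.35,"ax": 0.0,"ay": 0.0,"az": 0.0,"jaw": 0.3},{"tx": -0.23,"ty": -0.59,"tz": -0.25,"ax": 0.0,"ay": 0.0,"az": 0.0,"jaw": 0.3},{"tx": -0.23,"ty": -0.59,"tz": -0.16,"ax": 0.0,"ay": 0.0,"az": 0.0,"jaw": 0.3},{"tx": -0.23,"ty": -0.59,"tz": -0.15,"ax": 0.0,"ay": 0.0,"az": 0.0,"jaw": 0.3}]'

```text
time_s: 9.0
tool_pos: [0.5285, -0.1601, 0.0263]
eef_rot: [1.0, -0.001, -0.002, -0.001]
force: [-0.8, 0.1, 0.3]
opening: 0.411
finger_force: 60.1
```

Call:
move_arm --motion '[{"tx": 0.01,"ty": 0.0,"tz": 0.0,"ax": 0.0,"ay": 0.0,"az": 0.0,"jaw": 0.3},{"tx": 0.01,"ty": 0.0,"tz": 0.0,"ax": 0.0,"ay": 0.0,"az": 0.0,"jaw": -0.3},{"tx": 0.01,"ty": 0.0,"tz": 0.0,"ax": 0.0,"ay": 0.0,"az": 0.0,"jaw": -0.3},{"tx": 0.01,"ty": 0.0,"tz": 0.0,"ax": 0.0,"ay": 0.0,"az": 0.0,"jaw": -0.3},{"tx": 0.01,"ty": 0.0,"tz": -0.3,"ax": 0.0,"ay": 0.0,"az": 0.0,"jaw": -0.3},{"tx": 0.01,"ty": 0.0,"tz": -0.6,"ax": 0.0,"ay": 0.0,"az": 0.0,"jaw": -0.3},{"tx": -0.3,"ty": -0.3,"tz": -0.8,"ax": 0.0,"ay": 0.0,"az": 0.0,"jaw": -0.3},{"tx": -0.35,"ty": -0.6,"tz": -0.8,"ax": 0.0,"ay": 0.0,"az": 0.0,"jaw": -0.3},{"tx": -0.35,"ty": -0.9,"tz": -0.8,"ax": 0.0,"ay": 0.0,"az": 0.0,"jaw": -0.3},{"tx": -0.35,"ty": -1.0,"tz": -0.8,"ax": 0.0,"ay": 0.0,"az": 0.0,"jaw": -0.3},{"tx": -0.35,"ty": -1.0,"tz": -0.8,"ax": 0.0,"ay": 0.0,"az": 0.0,"jaw": -0.3}]'

```text
time_s: 10.38
tool_pos: [0.4598, 0.0428, 0.1899]
eef_rot: [1.0, 0.002, 0.001, -0.0]
force: [-0.4, -0.2, 0.8]
opening: 0.649
finger_force: 0.0
```

Run:
```python
from h import *
go(.459,.142,.13)
```

```text
10.375 [0.4598 0.0428 0.1899] 0.6491812410840103 shift [-0.003 -0.496  0.3  ] turn [-0.0001 -0.0002  0.0006]
```

Call:
move_arm --motion '[{"tx": 0.0,"ty": -0.25,"tz": 0.1,"ax": 0.0,"ay": 0.0,"az": 0.0,"jaw": -0.3},{"tx": 0.0,"ty": -0.495,"tz": 0.25,"ax": 0.0,"ay": 0.0,"az": 0.0,"jaw": -0.3},{"tx": 0.0,"ty": -0.495,"tz": 0.3,"ax": 0.0,"ay": 0.0,"az": 0.0,"jaw": -0.3},{"tx": 0.0,"ty": -0.495,"tz": 0.3,"ax": 0.0,"ay": 0.0,"az": 0.0,"jaw": -0.3}]'

```text
time_s: 10.88
tool_pos: [0.46, 0.1383, 0.1285]
eef_rot: [1.0, -0.001, -0.001, 0.001]
force: [0.7, 0.5, -0.0]
opening: 0.65
finger_force: 0.0
```

Run:
```python
from h import *
from cell import snapshot
go(.459,.142,.067)
b=snapshot("side");a=snapshot("top")
o=np.zeros((600,800,3),np.uint8)
o[:400,:400]=cv2.resize(b[150:250,240:340],(400,400),interpolation=cv2.INTER_CUBIC)
o[:400,400:]=cv2.resize(a[160:260,200:300],(400,400),interpolation=cv2.INTER_CUBIC)
o[400:,:400]=cv2.resize(a[195:245,300:400],(400,200),interpolation=cv2.INTER_CUBIC)
o[400:,400:]=cv2.resize(b[250:300,230:330],(400,200),interpolation=cv2.INTER_CUBIC)
cv2.imwrite("pics/s5.png",o)
```

```text
10.875 [0.46   0.1383 0.1285] 0.6504245631454335 shift [-0.005 -0.019  0.307] turn [ 0.0002  0.0003 -0.0002]
```

View pics/s5.png

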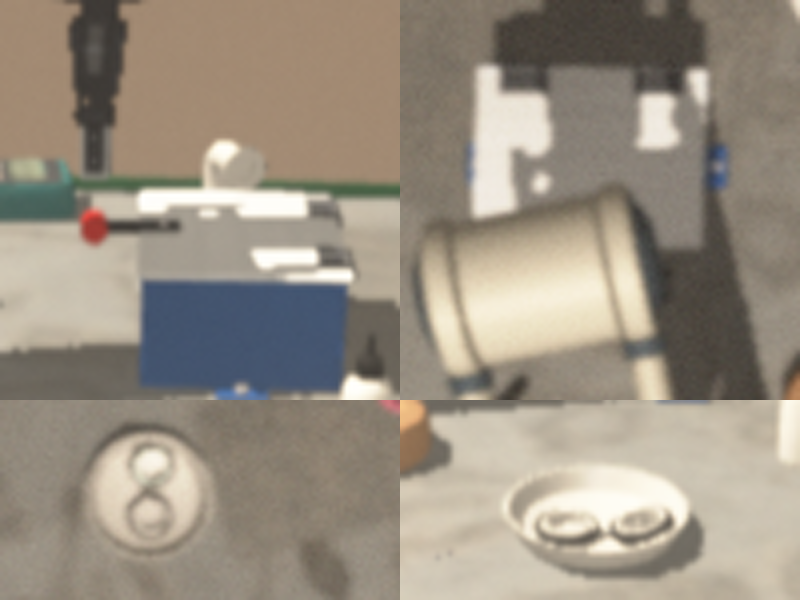

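Both rings lie in the dish. The fingers (column 95) line up with the red grip at crop (95,226).

Call:
move_arm --motion '[{"tx": -0.005,"ty": -0.015,"tz": 0.15,"ax": 0.0,"ay": 0.0,"az": 0.0,"jaw": -0.3},{"tx": -0.005,"ty": -0.015,"tz": 0.28,"ax": 0.0,"ay": 0.0,"az": 0.0,"jaw": -0.3},{"tx": -0.005,"ty": -0.015,"tz": 0.31,"ax": 0.0,"ay": 0.0,"az": 0.0,"jaw": -0.3},{"tx": -0.005,"ty": -0.015,"tz": 0.31,"ax": 0.0,"ay": 0.0,"az": 0.0,"jaw": -0.3},{"tx": -0.005,"ty": -0.015,"tz": 0.31,"ax": 0.0,"ay": 0.0,"az": 0.0,"jaw": 0.2},{"tx": -0.005,"ty": -0.015,"tz": 0.31,"ax": 0.0,"ay": 0.0,"az": 0.0,"jaw": 0.8},{"tx": -0.005,"ty": -0.015,"tz": 0.31,"ax": 0.0,"ay": 0.0,"az": 0.0,"jaw": 0.8},{"tx": -0.005,"ty": -0.015,"tz": 0.31,"ax": 0.0,"ay": 0.0,"az": 0.0,"jaw": 0.8},{"tx": -0.005,"ty": -0.015,"tz": 0.31,"ax": 0.0,"ay": 0.0,"az": 0.0,"jaw": 0.8}]'

```text
time_s: 12.1
tool_pos: [0.4599, 0.1428, 0.0681]
eef_rot: [1.0, -0.0, 0.001, -0.0]
force: [2.0, 2.2, 3.0]
opening: 0.266
finger_force: 60.3
```

Run:
```python
from h import *
from cell import sensors
s=sensors.get_state();print(s["tool_pos"],s["force"],s["opening"],s["finger_force"],s["joints"].round(2))
a0=np.arctan2(.005,.178);r=np.hypot(.005,.178)
for d in (5,10,15,20,25,30,35,40,44,48,50,52):
  a=a0+np.radians(d);print(d,"tx %.3f tz %.3f"%((r*(np.cos(a0)-np.cos(a)))/.2,-(r*(np.sin(a)-np.sin(a0)))/.2))
```

```text
[0.45992995 0.14276451 0.06809001] [1.95618268 2.24202229 3.01518062] 0.2656070741215946 60.31841039657593 [ 0.23 -0.2   1.81  0.    1.54  1.8 ]
5 tx 0.006 tz -0.077
10 tx 0.018 tz -0.154
15 tx 0.037 tz -0.229
20 tx 0.062 tz -0.303
25 tx 0.094 tz -0.374
30 tx 0.132 tz -0.442
35 tx 0.175 tz -0.506
40 tx 0.224 tz -0.566
44 tx 0.267 tz -0.611
48 tx 0.313 tz -0.653
50 tx 0.337 tz -0.673
52 tx 0.362 tz -0.692
```

Call:
move_arm --motion '[{"tx": 0.002,"ty": 0.0,"tz": -0.04,"ax": 0.0,"ay": 0.0,"az": 0.0,"jaw": 0.8},{"tx": 0.006,"ty": 0.0,"tz": -0.077,"ax": 0.0,"ay": 0.0,"az": 0.0,"jaw": 0.8},{"tx": 0.018,"ty": 0.0,"tz": -0.154,"ax": 0.0,"ay": 0.0,"az": 0.0,"jaw": 0.8},{"tx": 0.037,"ty": 0.0,"tz": -0.229,"ax": 0.0,"ay": 0.0,"az": 0.0,"jaw": 0.8},{"tx": 0.062,"ty": 0.0,"tz": -0.303,"ax": 0.0,"ay": 0.0,"az": 0.0,"jaw": 0.8},{"tx": 0.094,"ty": 0.0,"tz": -0.374,"ax": 0.0,"ay": 0.0,"az": 0.0,"jaw": 0.8},{"tx": 0.132,"ty": 0.0,"tz": -0.442,"ax": 0.0,"ay": 0.0,"az": 0.0,"jaw": 0.8},{"tx": 0.175,"ty": 0.0,"tz": -0.506,"ax": 0.0,"ay": 0.0,"az": 0.0,"jaw": 0.8},{"tx": 0.224,"ty": 0.0,"tz": -0.566,"ax": 0.0,"ay": 0.0,"az": 0.0,"jaw": 0.8},{"tx": 0.267,"ty": 0.0,"tz": -0.611,"ax": 0.0,"ay": 0.0,"az": 0.0,"jaw": 0.8},{"tx": 0.313,"ty": 0.0,"tz": -0.653,"ax": 0.0,"ay": 0.0,"az": 0.0,"jaw": 0.8},{"tx": 0.337,"ty": 0.0,"tz": -0.673,"ax": 0.0,"ay": 0.0,"az": 0.0,"jaw": 0.8}]'

```text
time_s: 13.6
tool_pos: [0.5263, 0.143, 0.2008]
eef_rot: [1.0, -0.0, -0.002, -0.0]
force: [0.7, 5.8, -8.1]
opening: 0.266
finger_force: 59.3
```

Run:
```python
from h import *
from cell import snapshot,sensors
b=snapshot("side");cv2.imwrite("pics/s6.png",cv2.resize(b[90:300,220:500],(784,588),interpolation=cv2.INTER_CUBIC))
s=sensors.get_state();print(s["tool_pos"],s["force"],s["opening"],s["finger_force"])
```

```text
[0.52675528 0.1429432  0.20119476] [-0.0815038   4.14005381 -7.68713288] 0.26590775753801954 59.46765661239624
```

View pics/s6.png

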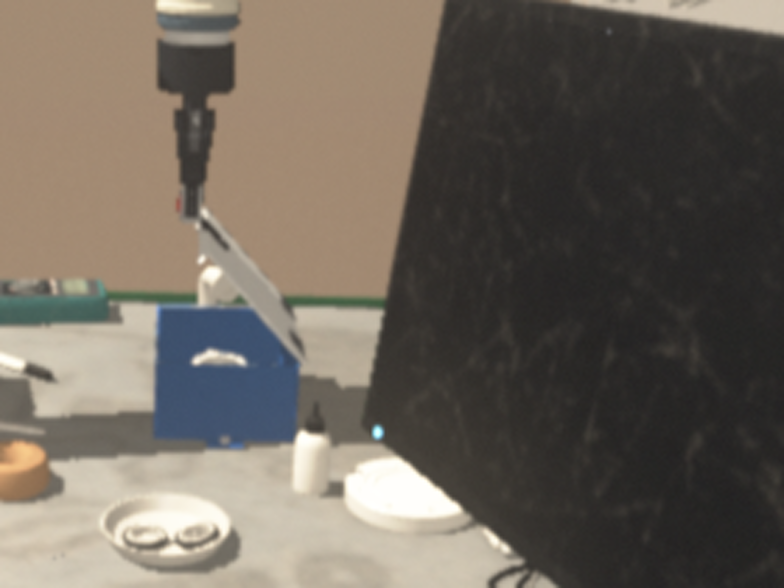

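The lid is up about 50° with the grip held at (185,205), and both rings are in the dish. I'll let it settle briefly and hand in.

Call:
move_arm --motion '[{"tx": 0.003,"ty": 0.0,"tz": -0.003,"ax": 0.0,"ay": 0.0,"az": 0.0,"jaw": 0.8},{"tx": 0.003,"ty": 0.0,"tz": -0.003,"ax": 0.0,"ay": 0.0,"az": 0.0,"jaw": 0.8},{"tx": 0.003,"ty": 0.0,"tz": -0.003,"ax": 0.0,"ay": 0.0,"az": 0.0,"jaw": 0.8},{"tx": 0.003,"ty": 0.0,"tz": -0.003,"ax": 0.0,"ay": 0.0,"az": 0.0,"jaw": 0.8}]'

```text
time_s: 14.15
tool_pos: [0.5266, 0.1429, 0.2011]
eef_rot: [1.0, -0.0, -0.001, -0.0]
force: [0.6, 5.3, -8.5]
opening: 0.265
finger_force: 59.5
```

```bash
python3 -c "
from cell import bot,sensors
s=sensors.get_state();print(s['tool_pos'],s['force'],s['finger_force'])
print(bot.sign_off())"
```

```text
[0.52658044 0.14292149 0.20105884] [ 0.62282839  5.30523504 -8.52775299] 59.52598750591278
the job is handed in; nothing more can be done
None
```

Both rings are in the dish and the lid is held by its grip at about 50° (estimated from the arm's position); I handed the job in after about 14 s, with one ring needing a second grasp attempt.

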